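# Reset the tripped breaker under the push-latch cover of the test set

## Robot

A 6-joint arm with a two-finger parallel gripper is mounted at the origin on the work surface. World frame = base frame: x ahead of the robot, y to its left, z up, the work surface at z = 0. Lengths are in mm, angles in degrees, forces in N, time in s.
With the tool pointing down it reaches from about 300 to 850 mm from the base axis. Payload 4.2 kg.
Tool frame: the origin (TCP) lies between the finger pads; the fingertips stand 14 mm ahead of it and the grasp point (between the pads) lies 5 mm behind it (env.finger_overhang is the distance from the TCP to the fingertips, in mm); z points along the fingers, y is the line along which they close (so a half turn about z gives the same grasp; the last joint's range is limited). The gripper opens to 91 mm and grips with 3 to 60 N. Pads are 32 mm wide; open, the fingers measure 118 mm over their backs; the gripper's body (76 mm by 178 mm) begins 60 mm behind the grasp point.
Start: joints at [-75.344, 18.312, 89.639, -0, 72.044, -1.146], TCP at [156.585, -553.284, 227.976] pointing down, gripper open.
Joint ranges: [-177.97, 177.97], [-48.28, 115.42], [12.27, 149.76], [-77.06, 257.06], [2.81, 150.46], [-146.56, 146.56]. Speed limits (degrees/s): [147.25, 147.25, 180, 180, 180, 180].

## Interface

Orientations are given as [roll, pitch, yaw] about the fixed x, y, z axes, in that order (R = Rz(yaw) Ry(pitch) Rx(roll)).
In Python, from workcell import status, cams, env, finder gives the robot as it stands.
- The arm moves only by the tool apply_moves, never from a script. Its argument "increments" is a list of rows, each a list of 7 numbers: the opening, from -1 (shut) to 1 (fully open), then the shift along the world's x, y, z in m, then the turn, a rotation vector about the world's x, y, z in degrees. In form: [[gripper, x, y, z, ax, ay, az], ...]. A call has 1 to 5 rows; each row shifts and turns the commanded pose from where the row before left it; what a row does not reach is not made up. A row lasts 1/12 s, in which the tool goes at most 41.7 mm and 7.16 degrees, less where a joint would pass 70% of its speed; a pose out of reach is approached as far as the arm can. A call with a gripper value outside its range is refused whole. The fingers move at their own pace and stop on an object; "newtons" is the grip in N (left out, the last holds). Time passes only in rows, so rows that do not move let the fingers close. It gives the time, the measured TCP pose, the force, the opening and the grip force at its end, in the units of the state.
- status.state(): the state, without advancing time (a new reading comes with each control period).
- cams.grab_frame(name): name is "scene" or "top" or "wrist"; returns a dict with "color" (420x560x3 uint8, red, green, blue), "intrinsics" (3x3 intrinsics, pixels), "R" (3x3) and "t" (3): a world point X has camera coordinates R X + t. Camera axes: x right, y down, z forward; pixel columns grow to the right and rows downward; lengths in mm; the calibration is good to about 2 mm. A picture is of the moment at which its call begins. There is no depth.
- env.job_done(): hands the job in; it is judged then, once.
Trained networks look in the newest picture that a camera, given by its name, has taken for a name from the list of things; names that differ only in an ending like _2 or _b are one class to them, and where a whole thing is asked for, a point or a joint stands for the part that bears it (a point fixed in the world has none). Each returns a list of dicts, best first, with "score" (0 to 1); they miss things now and then, are a little off and sometimes report something else, mostly with a low value. They report only what shows in the picture. A call takes as long as a camera call.
- finder.boxes_of(query, camera): "rect" ([left, top, width, height] in pixels, round what is visible of it).
- finder.trace(query, camera): "pixels" (420x560 bool, what is visible of it) and "rect" ([left, top, width, height] in pixels, round what is visible of it).
The state is a dict: "time_s": time; "qpos": joint angles; "qvel": joint speeds; "effort": joint torques, N m; "ee_pos": TCP position; "ee_rot": TCP orientation; "force": force on the tool from outside, world axes, zero at the start; "torque": the same for the moment, N m; "gripper_width": finger opening in mm; "gripper_force": force on a finger pad.
Only numpy, scipy, OpenCV 4.12 (cv2) and the standard library are available. Lean on these libraries where they do the work, as an engineer would, in place of code of your own. Each camera call takes 0.05 s, during which the arm holds its last target. There are 200 camera calls.

## Task

With the fingertips only, press the black patch of the test set's yellow cover so that its push-latch lets go and the cover springs fully open, push the red tripped breaker button underneath fully in, then push the cover down and press it again so that it latches shut and stays level by itself. Press gently, do not pinch or force anything, and leave the spray bottle, screwdriver, tape roll and jar where they are.

Things in the scene. Friction and masses are not known exactly. Their poses are not given: they have to be found in the camera images.
- console: Test set fixed to the bench: black case 260 mm deep (x), 340 wide (y), 85 high, pale grey deck. Origin: centre of underside; front faces the robot at yaw 0. A fuse bay (126 x 150 mm, 50 deep) opens in the deck from 115 mm in front of the origin to 11 mm behind, centred in y; the yellow cover fills it. Knobs 14 mm high on the deck at left (+y), posts 18 mm high and a meter at the rear.
- cover (a joint): Cover angle (rad): 0 latched, level; 1.25 popped fully open, nearly upright, at a stop; about -0.065 pressed in to its stop. Push-push latch: press the shut cover in about 6.5 mm to its stop (5 to 6 N) and let go: it springs open by itself. Swing it down, press it in to the same stop, let go: it stays latched at 0. Pressing less than 5 mm below level changes nothing (it stays latched, or reopens).
- press_pad (a point): Centre of the black pressing patch (22 x 60 mm) on the cover's top face, 20 mm from the free edge, 100 mm from the hinge, midway in width. It moves with the cover: its x axis runs along the cover to the hinge, y along the hinge, z out of the top face (up when shut, mainly towards the case's rear when open).
- cover_hinge (a point): Middle of the cover's hinge axis (its y), 8 mm behind the case's origin, 85 mm above the bench; axes as the case's. The cover: yellow plate 120 mm from hinge to free edge, 144 mm wide, 6 mm thick, hinge at mid-thickness. The free edge, nearest the case's front, swings up and to the rear. A spring drives it open: about 3 N at the patch when shut, under 1 N when open.
- plunger_top (a point): Centre of the top of the tripped breaker's red plunger, 18 mm across, upright in the bay 25 to 35 mm behind its front wall, 41 to 45 mm left or right of its middle, under the cover. Its top is 9 to 11 mm below the deck when tripped. On the other side stands a like breaker with a black plunger (sound, already in); between them a grey latch tower, 32 mm wide, top 11 mm below the deck.
- tripped_base: Housing of the tripped (red) breaker: upright grey cylinder 26 mm across, 24 mm high, on the floor of the bay. Origin at the centre of its underside, 35 mm above the bench.
- tripped (a joint): How far the red plunger is pushed down (m): starts at 0 to 0.002 (popped out), 0.007 is fully in, against a stop. Pushing it takes about 3 N; it stays where it is left.
- spray_mid (a point): Bystander: white spray bottle with blue label and cap, 60 mm across, 150 mm high, standing on the bench left of the case. Point at half height.
- driver: Bystander: screwdriver with a green handle lying on the bench right of the case.
- tape: Bystander: roll of blue tape lying flat on the bench right of the case, 90 mm across, 24 mm high. Origin at the centre of its underside.
- jar_mid (a point): Bystander: small grey jar with a white lid, 36 mm across, 50 mm high, standing on the deck of the case, right of the cover. Point at half height.

How it is judged:
By the outcome, as a careful person would: the job done as asked, in the order asked, and still so for the second after the job is handed in, with the robot touching nothing.
It also fails if it takes over 54 s, if anything falls off the work surface, if the arm or the gripper's body presses on something with over 40 N, if the wrist force passes 120 N, or if a joint passes its speed limit or range.

## Working session

There is one attempt and no reset: what is moved stays moved. The work goes in short steps, Python scripts to look and compute and a tool call to move; the robot and the scene stay as the last step left them, time stands still between calls to the robot, and variables do not carry over. Pictures are saved under pics/ and viewed, at most 10 in all, crops included, and the job is handed in when it is done.

Besides the shell and the picture viewer there is one more tool, called after "Emit:" by a JSON object that holds its "api" and its "payload", one argument or row to a line. apply_moves: Moves the arm, as the interface text tells. Its arguments: {"type":"object","properties":{"increments":{"type":"array","items":{"type":"array","items":{"type":"number"}}},"newtons":{"type":"number"}},"required":["increments"]}

```bash
mkdir -p pics; cat > h.py <<'E'
import numpy as np, cv2
from workcell import status, cams, env, finder
def save(f,n): cv2.imwrite('pics/'+n, f['color'][:,:,::-1])
def ray(f,u,v,z):
    K,R,t=map(np.array,(f['intrinsics'],f['R'],f['t']))
    c=-R.T@t; d=R.T@np.linalg.inv(K)@[u,v,1]
    return c+d*(z-c[2])/d[2]
def proj(f,X):
    K,R,t=map(np.array,(f['intrinsics'],f['R'],f['t'])); p=K@(R@np.array(X)+t); return p[:2]/p[2]
def cen(q,cam):
    r=finder.trace(q,cam)
    if not r: return None
    v,u=np.nonzero(r[0]['pixels']); return r[0]['score'],u.mean(),v.mean(),r[0]['rect'],cv2.minAreaRect(np.c_[u,v].astype(np.float32))
E
python3 - <<'E'
from h import *
f=cams.grab_frame('top'); save(f,'top1.png'); g=cams.grab_frame('scene'); save(g,'scene1.png')
cv2.imwrite('pics/both.png',cv2.resize(np.vstack([f['color'],g['color']])[:,:,::-1],(400,600)) )
for q,z in [('console',85),('cover',88),('press_pad',88),('spray_mid',75),('driver',15),('tape',24),('jar_mid',110)]:
    c=cen(q,'top'); 
    if c: print(q,c, ray(f,c[1],c[2],z).round(1))
print(status.state())
E
```

```text
console (0.74, np.float64(299.11026315789474), np.float64(220.8408552631579), [220.5, 155.3, 160.5, 130.8], ((300.67559814453125, 220.51539611816406), (109.94729614257812, 143.74867248535156), 78.31063079833984)) [541.9  11.4  85. ]
cover (0.76, np.float64(304.87293354943273), np.float64(240.69238249594812), [272.1, 209.8, 66.3, 62.3], ((304.5577087402344, 240.81204223632812), (51.39023971557617, 61.80487060546875), 77.31961059570312)) [494.5  -2.7  88. ]
press_pad (0.81, np.float64(304.6666666666667), np.float64(240.60162601626016), [271.4, 211.2, 69.5, 63.9], ((304.60675048828125, 240.62921142578125), (51.41787338256836, 62.21113204956055), 77.00537872314453)) [494.7  -2.2  88. ]
spray_mid (0.69, np.float64(206.5730897009967), np.float64(245.2392026578073), [189.2, 235.3, 34.6, 22.2], ((206.5, 245.0), (24.0, 29.0), 90.0)) [480.6 232.4  75. ]
driver (0.7, np.float64(399.8241042345277), np.float64(187.23127035830618), [396.3, 150.6, 12.1, 57.0], ((399.5, 177.5), (55.0, 9.0), 90.0)) [ 637.9 -251.7   15. ]
tape (0.72, np.float64(402.2539454806313), np.float64(232.78335724533716), [386.
[... 268 characters left out ...]
 [ 609.  -116.1  110. ]
{'time_s': 0.45, 'qpos': array([-7.53443413e+01,  1.83156815e+01,  8.96439142e+01, -6.94233456e-05,
        7.20437574e+01, -1.14531599e+00]), 'qvel': array([-0.02084976, -0.0764499 , -0.0776214 ,  0.08808387, -0.12726338,
       -0.12097951]), 'effort': array([-6.06215035e-04, -4.11933196e+01, -2.31979090e+01,  7.25514139e-02,
        3.90154647e-02, -3.11023382e-05]), 'ee_pos': array([ 156.57209521, -553.25323433,  227.90462582]), 'ee_rot': array([-1.79996646e+02, -9.95678495e-07,  1.58009961e+01]), 'force': array([0.31126366, 0.2282636 , 0.0654533 ]), 'torque': array([ 0.006043  ,  0.03095155, -0.01311343]), 'gripper_force': 0.0, 'gripper_width': 91.44548411457829}
```

View pics/top1.png

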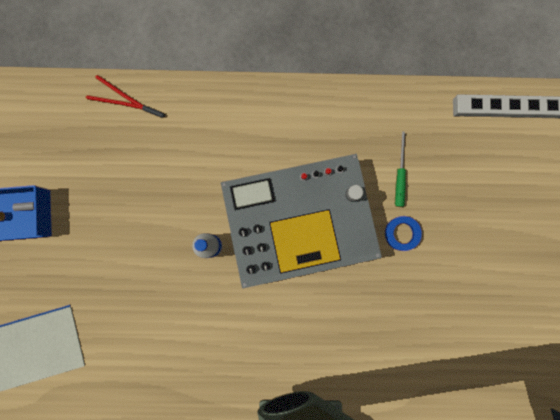

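View pics/scene1.png

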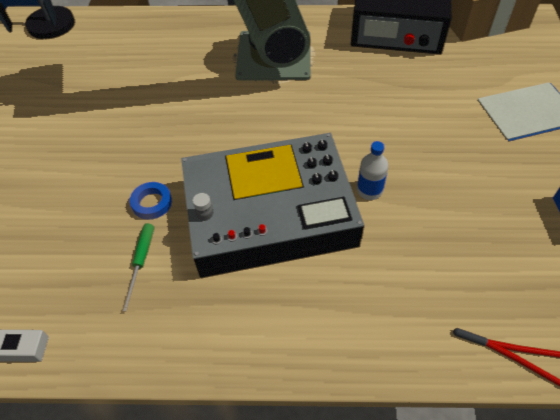

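The top view shows the cover at about (305,241) with its black patch at about (309,257). The case is yawed about +12°, the spray bottle is at (206,245) and the jar at (355,192). Next I get the patch and yaw from both cameras.

```bash
python3 - <<'E'
from h import *
for cam in('top','scene'):
    f=cams.grab_frame(cam); im=f['color'].astype(int)
    y=((im[:,:,0]>150)&(im[:,:,1]>110)&(im[:,:,2]<60)).astype(np.uint8)
    n,l,s,c=cv2.connectedComponentsWithStats(y); i=1+np.argmax(s[1:,4]); m=(l==i).astype(np.uint8)
    cn=cv2.findContours(m,cv2.RETR_EXTERNAL,cv2.CHAIN_APPROX_NONE)[0][0]
    full=cv2.drawContours(m*0,[cn],-1,1,-1); hole=(full==1)&(m==0)
    v,u=np.nonzero(hole); P=ray(f,u.mean(),v.mean(),88)
    W=np.array([ray(f,a,b,88)[:2] for a,b in cn[:,0]],np.float32); r=cv2.minAreaRect(W)
    C=np.array(r[0]); d=C-P[:2]; 
    print(cam,P.round(1),r,'pad->centre dist',np.hypot(*d).round(1),'yaw',np.degrees(np.arctan2(d[1],d[0])).round(1))
E
```

```text
top [456.  -11.7  88. ] ((494.89776611328125, -2.1114730834960938), (118.01899719238281, 142.11399841308594), 13.006165504455566) pad->centre dist 40.1 yaw 13.8
scene [451.4 -11.5  88. ] ((491.97845458984375, -2.097442626953125), (119.69056701660156, 142.47378540039062), 13.310318946838379) pad->centre dist 41.7 yaw 13.0
```

Emit:
{"api": "apply_moves", "payload": {
  "increments": [
    [-1,0.0149,0.0271,-0.0025,0,0,-0.13],
    [-1,0.0149,0.0271,-0.0025,0,0,-0.13],
    [-1,0.0149,0.0271,-0.0025,0,0,-0.13],
    [-1,0.0149,0.0271,-0.0025,0,0,-0.13],
    [-1,0.0149,0.0271,-0.0025,0,0,-0.13]
  ],
  "newtons": 10
}}

```text
time_s: 0.97
ee_pos: [231.5, -416.5, 215.4]
ee_rot: [180.0, -0.0, 15.1]
force: [0.5, -0.4, 0.3]
gripper_width: 60.4
gripper_force: 0.0
```

Emit:
{"api": "apply_moves", "payload": {
  "increments": [
    [-1,0.0149,0.0271,-0.0025,0,0,-0.13],
    [-1,0.0149,0.0271,-0.0025,0,0,-0.13],
    [-1,0.0149,0.0271,-0.0025,0,0,-0.13],
    [-1,0.0149,0.0271,-0.0025,0,0,-0.13],
    [-1,0.0149,0.0271,-0.0025,0,0,-0.13]
  ]
}}

```text
time_s: 1.38
ee_pos: [306.0, -281.0, 203.1]
ee_rot: [180.0, -0.0, 14.5]
force: [0.5, 0.5, 0.5]
gripper_width: 27.6
gripper_force: 0.0
```

Emit:
{"api": "apply_moves", "payload": {
  "increments": [
    [-1,0.0149,0.0271,-0.0025,0,0,-0.13],
    [-1,0.0149,0.0271,-0.0025,0,0,-0.13],
    [-1,0.0149,0.0271,-0.0025,0,0,-0.13],
    [-1,0.0149,0.0271,-0.0025,0,0,-0.13],
    [-1,0.0149,0.0271,-0.0025,0,0,-0.13]
  ]
}}

```text
time_s: 1.8
ee_pos: [380.6, -145.4, 190.7]
ee_rot: [180.0, -0.0, 13.8]
force: [0.6, -0.6, -0.6]
gripper_width: 0.3
gripper_force: 0.0
```

Emit:
{"api": "apply_moves", "payload": {
  "increments": [
    [-1,0.0149,0.0271,-0.0025,0,0,-0.13],
    [-1,0.0149,0.0271,-0.0025,0,0,-0.13],
    [-1,0.0149,0.0271,-0.0025,0,0,-0.13],
    [-1,0.0149,0.0271,-0.0025,0,0,-0.13],
    [-1,0.0149,0.0271,-0.0025,0,0,-0.13]
  ]
}}

```text
time_s: 2.22
ee_pos: [455.2, -9.7, 178.1]
ee_rot: [180.0, -0.0, 13.2]
force: [0.8, -0.1, -0.3]
gripper_width: 0.4
gripper_force: 0.0
```

```bash
python3 - <<'E'
from h import *
f=cams.grab_frame('wrist'); save(f,'w1.png')
s=status.state(); print(s['time_s'],s['ee_pos'],s['ee_rot'],s['force'],s['gripper_width'])
print(proj(f,[454.6,-11.2,88]), proj(f,s['ee_pos']-[0,0,14]))
E
```

```text
2.2667 [457.96087076  -5.9348673  177.8166627 ] [-179.84408509   -0.23156539   13.30883714] [ 2.87117288  2.61290133 -0.65691186] 0.7818614473516112
[279.32961642 231.40986235] [271.8601251  266.43082129]
```

View pics/w1.png

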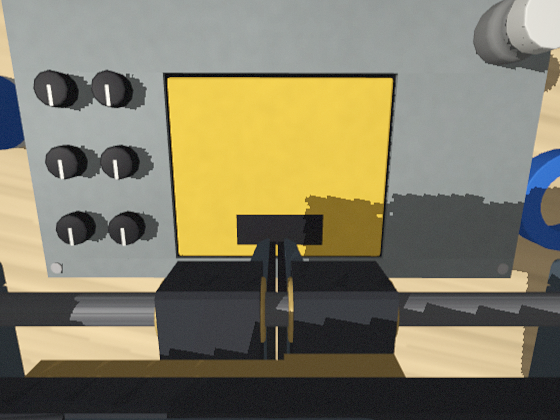

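The patch sits at about (280,229) in the wrist view. I predicted (279,231), so the estimate holds and I descend.

Emit:
{"api": "apply_moves", "payload": {
  "increments": [
    [-1,0,0,-0.02,0,0,0],
    [-1,0,0,-0.02,0,0,0],
    [-1,0,0,-0.02,0,0,0],
    [-1,0,0,-0.01,0,0,0],
    [-1,0,0,0,0,0,0]
  ]
}}

```text
time_s: 2.68
ee_pos: [452.8, -11.3, 106.0]
ee_rot: [-179.9, 0.3, 13.2]
force: [-0.5, -0.2, -0.0]
gripper_width: 0.4
gripper_force: 0.0
```

Emit:
{"api": "apply_moves", "payload": {
  "increments": [
    [-1,0,0,-0.002,0,0,0],
    [-1,0,0,-0.002,0,0,0],
    [-1,0,0,-0.002,0,0,0],
    [-1,0,0,0,0,0,0],
    [-1,0,0,0,0,0,0]
  ]
}}

```text
time_s: 3.1
ee_pos: [455.4, -11.4, 102.7]
ee_rot: [180.0, -0.1, 13.2]
force: [0.8, -0.1, 1.5]
gripper_width: 0.6
gripper_force: 0.9
```

Emit:
{"api": "apply_moves", "payload": {
  "increments": [
    [-1,0,0,-0.001,0,0,0],
    [-1,0,0,-0.001,0,0,0],
    [-1,0,0,-0.001,0,0,0],
    [-1,0,0,0,0,0,0],
    [-1,0,0,0,0,0,0]
  ]
}}

```text
time_s: 3.52
ee_pos: [455.2, -11.4, 99.3]
ee_rot: [180.0, -0.1, 13.2]
force: [1.3, -1.2, 3.5]
gripper_width: 0.3
gripper_force: 1.8
```

Emit:
{"api": "apply_moves", "payload": {
  "increments": [
    [-1,0,0,-0.001,0,0,0],
    [-1,0,0,-0.001,0,0,0],
    [-1,0,0,0,0,0,0],
    [-1,0,0,0,0,0,0]
  ]
}}

```text
time_s: 3.85
ee_pos: [455.1, -11.3, 97.0]
ee_rot: [180.0, -0.1, 13.2]
force: [3.0, -1.3, 3.3]
gripper_width: 0.7
gripper_force: 1.8
```

Emit:
{"api": "apply_moves", "payload": {
  "increments": [
    [-1,0,0,-0.001,0,0,0],
    [-1,0,0,0,0,0,0],
    [-1,0,0,0,0,0,0]
  ]
}}

```text
time_s: 4.1
ee_pos: [455.1, -11.3, 96.3]
ee_rot: [180.0, -0.1, 13.2]
force: [1.6, -1.5, 6.2]
gripper_width: 1.0
gripper_force: 3.1
```

Emit:
{"api": "apply_moves", "payload": {
  "increments": [
    [-1,0,0,-0.001,0,0,0],
    [-1,0,0,0,0,0,0],
    [-1,0,0,0,0,0,0]
  ]
}}

```text
time_s: 4.35
ee_pos: [455.1, -11.3, 95.8]
ee_rot: [180.0, -0.1, 13.2]
force: [-0.5, -0.6, 10.0]
gripper_width: 0.7
gripper_force: 5.1
```

It's at the stop at 10 N. I retreat up and forward to let it open.

Emit:
{"api": "apply_moves", "payload": {
  "increments": [
    [-1,0,0,0.004,0,0,0],
    [-1,-0.012,-0.003,0.015,0,0,0],
    [-1,-0.02,-0.005,0.02,0,0,0],
    [-1,-0.02,-0.005,0.02,0,0,0],
    [-1,0,0,0.02,0,0,0]
  ]
}}

```text
time_s: 4.77
ee_pos: [396.4, -24.1, 173.0]
ee_rot: [-179.8, 0.5, 13.2]
force: [0.2, 0.4, -0.7]
gripper_width: 0.8
gripper_force: 0.0
```

Emit:
{"api": "apply_moves", "payload": {
  "increments": [
    [-1,0,0,0.01,0,0,0],
    [-1,0,0,0.01,0,0,0],
    [-1,0,0,0,0,0,0],
    [-1,0,0,0,0,0,0],
    [-1,0,0,0,0,0,0]
  ]
}}

```text
time_s: 5.18
ee_pos: [401.4, -24.0, 192.8]
ee_rot: [-179.9, 0.2, 13.2]
force: [-0.2, 0.1, 1.0]
gripper_width: 0.3
gripper_force: 0.0
```

```bash
python3 - <<'E'
from h import *
f=cams.grab_frame('wrist'); save(f,'w2.png'); g=cams.grab_frame('top')
save({'color':np.hstack([g['color'][130:310,200:440],])},'t2.png')
s=status.state(); print(s['time_s'],s['ee_pos'],s['force'])
u=np.array([.9736,.2284]);v=np.array([-.2284,.9736]);H=np.array([551.9,11.6])
for sgn in(1,-1):
    print(sgn,proj(f,[*(H-93*u+43*sgn*v),75]),proj(g,[*(H-93*u+43*sgn*v),75]))
for fr,n in((f,'wrist'),(g,'top')):
    im=fr['color']; hsv=cv2.cvtColor(im,cv2.COLOR_RGB2HSV); m=(((hsv[...,0]<8)|(hsv[...,0]>172))&(hsv[...,1]>150)&(hsv[...,2]>50)).astype(np.uint8)
    k,l,st,c=cv2.connectedComponentsWithStats(m)
    for i in range(1,k):
        if st[i,4]>8: print(n,st[i],c[i].round(1),ray(fr,*c[i],75).round(1))
    r=finder.trace('plunger_top',n)
    print([(x['score'],x['rect']) for x in r][:2])
E
```

```text
5.2833 [401.67372739 -24.10629972 192.85550164] [-0.27202264 -0.74794322  0.14007819]
1 [218.30712738 137.50731468] [289.84190389 258.57496012]
-1 [336.45473911 137.71314127] [324.72431262 250.82701078]
wrist [209 121  24  24 447] [220.3 132.5] [455.4  31.5  75. ]
[(0.77, [207.1, 120.2, 25.3, 24.3])]
top [ 86  75  57  34 389] [115.9  96. ] [845.7 468.9  75. ]
top [326 169   5   5  22] [328.1 170.9] [666.4 -58.8  75. ]
top [302 174   5   5  22] [303.9 175.9] [6.53e+02 5.00e-01 7.50e+01]
top [288 255   7   6  32] [290.6 257.4] [454.3  30.5  75. ]
[(0.59, [291.0, 254.8, 0.2, 3.8])]
```

View pics/w2.png

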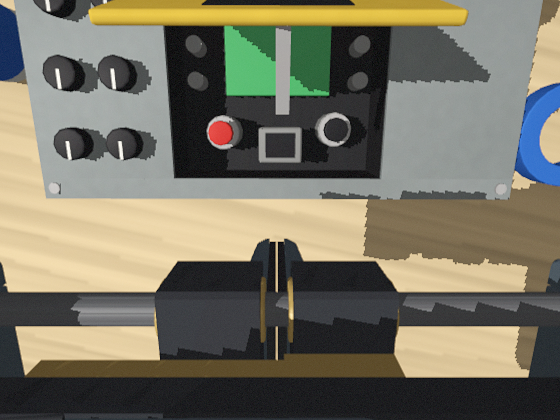

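The cover is fully open. The red plunger is at wrist (221,132), which works out to about (454.5, 31), 90 mm from the hinge and 41 mm to the left. That fits the given layout.

Emit:
{"api": "apply_moves", "payload": {
  "increments": [
    [-1,0.0175,0.0184,-0.015,0,0,0],
    [-1,0.0175,0.0184,-0.02,0,0,0],
    [-1,0.0175,0.0184,-0.02,0,0,0],
    [-1,0,0,-0.015,0,0,0],
    [-1,0,0,-0.01,0,0,0]
  ]
}}

```text
time_s: 5.8
ee_pos: [454.9, 31.8, 111.8]
ee_rot: [-180.0, 0.2, 13.3]
force: [-0.6, 0.1, -0.2]
gripper_width: 0.6
gripper_force: 0.0
```

Emit:
{"api": "apply_moves", "payload": {
  "increments": [
    [-1,0,0,-0.005,0,0,0],
    [-1,0,0,-0.005,0,0,0],
    [-1,0,0,-0.005,0,0,0],
    [-1,0,0,-0.004,0,0,0],
    [-1,0,0,0,0,0,0]
  ]
}}

```text
time_s: 6.22
ee_pos: [454.7, 30.7, 94.6]
ee_rot: [-180.0, 0.0, 13.2]
force: [0.1, 0.1, -0.2]
gripper_width: 0.5
gripper_force: 0.0
```

Emit:
{"api": "apply_moves", "payload": {
  "increments": [
    [-1,0,0,-0.002,0,0,0],
    [-1,0,0,-0.002,0,0,0],
    [-1,0,0,-0.002,0,0,0],
    [-1,0,0,0,0,0,0],
    [-1,0,0,0,0,0,0]
  ]
}}

```text
time_s: 6.63
ee_pos: [455.1, 30.9, 89.0]
ee_rot: [180.0, -0.0, 13.2]
force: [-0.3, -0.2, -0.6]
gripper_width: 0.3
gripper_force: 0.0
```

Emit:
{"api": "apply_moves", "payload": {
  "increments": [
    [-1,0,0,-0.0015,0,0,0],
    [-1,0,0,-0.0015,0,0,0],
    [-1,0,0,-0.001,0,0,0],
    [-1,0,0,0,0,0,0],
    [-1,0,0,0,0,0,0]
  ]
}}

```text
time_s: 7.05
ee_pos: [455.2, 30.9, 84.9]
ee_rot: [180.0, -0.0, 13.2]
force: [-0.7, 0.6, 2.2]
gripper_width: 0.3
gripper_force: 0.6
```

Emit:
{"api": "apply_moves", "payload": {
  "increments": [
    [-1,0,0,-0.001,0,0,0],
    [-1,0,0,-0.001,0,0,0],
    [-1,0,0,0,0,0,0],
    [-1,0,0,0,0,0,0]
  ]
}}

```text
time_s: 7.38
ee_pos: [455.2, 30.9, 83.2]
ee_rot: [180.0, -0.0, 13.2]
force: [-0.9, -0.2, 5.2]
gripper_width: 0.4
gripper_force: 2.4
```

Emit:
{"api": "apply_moves", "payload": {
  "increments": [
    [-1,0,0,-0.001,0,0,0],
    [-1,0,0,0,0,0,0],
    [-1,0,0,0,0,0,0]
  ]
}}

```text
time_s: 7.63
ee_pos: [455.2, 30.9, 83.1]
ee_rot: [180.0, -0.0, 13.2]
force: [-3.0, 0.1, 13.5]
gripper_width: 0.4
gripper_force: 6.5
```

Emit:
{"api": "apply_moves", "payload": {
  "increments": [
    [-1,0,0,-0.001,0,0,0],
    [-1,0,0,0,0,0,0],
    [-1,0,0,0,0,0,0]
  ]
}}

```text
time_s: 7.88
ee_pos: [455.2, 30.9, 83.1]
ee_rot: [180.0, -0.1, 13.2]
force: [-5.2, -0.3, 21.5]
gripper_width: 0.4
gripper_force: 10.5
```

The plunger hit a hard stop with its top at z=69, which means it is fully in. Now I lift, pass over the open cover and come down behind it.

Emit:
{"api": "apply_moves", "payload": {
  "increments": [
    [-1,0,0,0.01,0,0,0],
    [-1,0,0,0.03,0,0,0],
    [-1,0,0,0.04,0,0,0],
    [-1,0,0,0.04,0,0,0],
    [-1,0,0,0.04,0,0,0]
  ]
}}

```text
time_s: 8.3
ee_pos: [454.5, 30.9, 242.3]
ee_rot: [-180.0, 0.1, 13.2]
force: [-0.1, 0.1, 0.7]
gripper_width: 0.2
gripper_force: 0.0
```

```bash
python3 - <<'E'
from h import *
f=cams.grab_frame('wrist'); g=cams.grab_frame('scene')
c=np.zeros((420,800,3),np.uint8); c[:,:420]=f['color'][:,60:480]; c[:,420:]=cv2.resize(g['color'][60:320,150:385],(380,420)); save({'color':c},'c3.png')
s=status.state(); print(s['time_s'],s['ee_pos'],s['force'])
E
```

```text
8.4 [458.85029235  31.14462428 247.0794671 ] [ 0.34403744  0.14010787 -0.75562299]
```

View pics/c3.png

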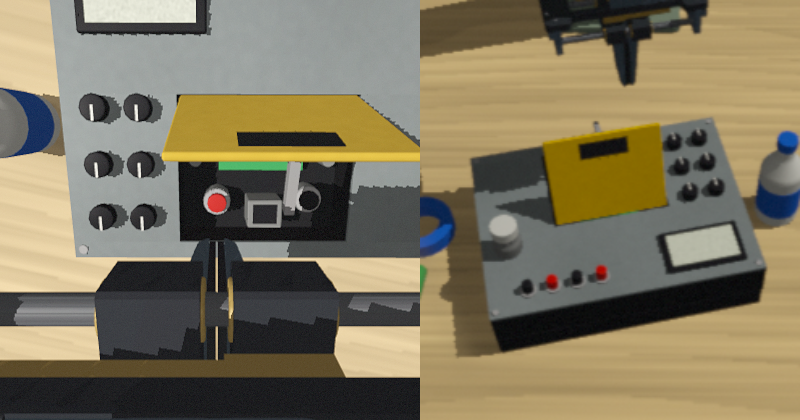

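The cover stands open, the red plunger at (215,203) is pressed in, and the bystanders haven't moved. I go over and behind the cover.

Emit:
{"api": "apply_moves", "payload": {
  "increments": [
    [-1,0.0195,-0.0038,0,0,0,0],
    [-1,0.0195,-0.0038,0,0,0,0],
    [-1,0.0195,-0.0038,0,0,0,0],
    [-1,0.0195,-0.0038,0,0,0,0],
    [-1,0.0195,-0.0038,0,0,0,0]
  ]
}}

```text
time_s: 8.82
ee_pos: [553.1, 11.8, 239.6]
ee_rot: [-180.0, 0.1, 13.2]
force: [0.4, 0.3, -0.1]
gripper_width: 0.2
gripper_force: 0.0
```

Emit:
{"api": "apply_moves", "payload": {
  "increments": [
    [-1,0,0,-0.014,0,0,0],
    [-1,0,0,-0.02,0,0,0],
    [-1,0,0,-0.015,0,0,0],
    [-1,0,0,-0.005,0,0,0],
    [-1,0,0,0,0,0,0]
  ]
}}

```text
time_s: 9.23
ee_pos: [551.3, 11.9, 184.7]
ee_rot: [-179.9, 0.3, 13.2]
force: [0.1, 0.9, 0.9]
gripper_width: 0.6
gripper_force: 0.0
```

Emit:
{"api": "apply_moves", "payload": {
  "increments": [
    [-1,-0.0077,-0.0018,0.0007,0,0,0],
    [-1,-0.0077,-0.0018,0.0007,0,0,0],
    [-1,-0.0077,-0.0018,0.0007,0,0,0],
    [-1,-0.012,-0.0028,-0.005,0,0,0],
    [-1,-0.012,-0.0028,-0.005,0,0,0]
  ]
}}

```text
time_s: 9.65
ee_pos: [506.0, 0.8, 180.6]
ee_rot: [179.9, -0.3, 13.2]
force: [1.9, 0.7, -0.1]
gripper_width: -0.0
gripper_force: 1.0
```

Emit:
{"api": "apply_moves", "payload": {
  "increments": [
    [-1,-0.0106,-0.0025,-0.0084,0,0,0],
    [-1,-0.0106,-0.0025,-0.0084,0,0,0],
    [-1,0,0,0,0,0,0]
  ]
}}

```text
time_s: 9.9
ee_pos: [481.6, -4.5, 162.3]
ee_rot: [-180.0, 0.1, 13.2]
force: [0.1, -0.5, 1.2]
gripper_width: 0.3
gripper_force: 0.6
```

```bash
python3 - <<'E'
from h import *
g=cams.grab_frame('scene')
save({'color':cv2.resize(g['color'][60:320,150:420],(540,520))},'s4.png')
s=status.state(); print(s['time_s'],s['ee_pos'],s['force'])
E
```

```text
9.95 [482.94311322  -4.33080582 162.96228961] [-0.02851547  0.57513624  1.75473045]
```

View pics/s4.png

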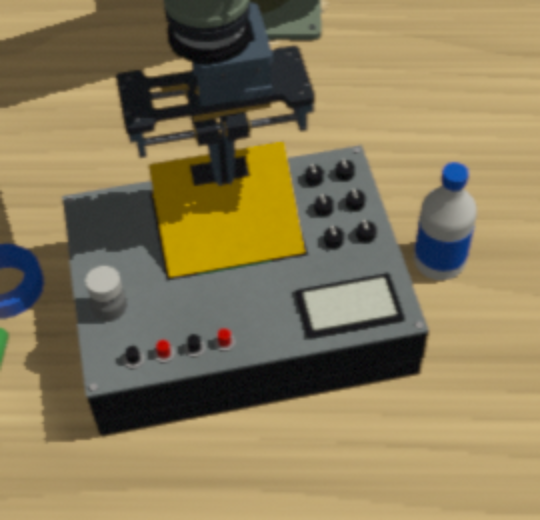

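The cover is following the fingertips down, with contact on the black patch at about (220,165).

Emit:
{"api": "apply_moves", "payload": {
  "increments": [
    [-1,-0.0084,-0.002,-0.0115,0,0,0],
    [-1,-0.0084,-0.002,-0.0115,0,0,0],
    [-1,-0.0041,-0.001,-0.0089,0,0,0],
    [-1,-0.0041,-0.001,-0.0089,0,0,0],
    [-1,-0.0019,-0.0005,-0.0068,0,0,0]
  ]
}}

```text
time_s: 10.37
ee_pos: [458.8, -10.6, 115.6]
ee_rot: [179.9, -0.2, 13.2]
force: [1.6, 0.1, 2.3]
gripper_width: 0.4
gripper_force: 1.3
```

Emit:
{"api": "apply_moves", "payload": {
  "increments": [
    [-1,-0.0019,-0.0005,-0.0068,0,0,0],
    [-1,0,0,-0.003,0,0,0],
    [-1,0,0,-0.003,0,0,0],
    [-1,0,0,0,0,0,0],
    [-1,0,0,0,0,0,0]
  ]
}}

```text
time_s: 10.78
ee_pos: [455.7, -11.2, 102.1]
ee_rot: [180.0, -0.0, 13.2]
force: [0.0, -0.1, 3.4]
gripper_width: 0.2
gripper_force: 1.6
```

Emit:
{"api": "apply_moves", "payload": {
  "increments": [
    [-1,0,0,-0.002,0,0,0],
    [-1,0,0,-0.0015,0,0,0],
    [-1,0,0,-0.0015,0,0,0],
    [-1,0,0,0,0,0,0],
    [-1,0,0,0,0,0,0]
  ]
}}

```text
time_s: 11.2
ee_pos: [455.7, -11.2, 97.0]
ee_rot: [180.0, -0.0, 13.2]
force: [0.6, -0.5, 4.1]
gripper_width: 0.4
gripper_force: 2.1
```

Emit:
{"api": "apply_moves", "payload": {
  "increments": [
    [-1,0,0,-0.001,0,0,0],
    [-1,0,0,-0.001,0,0,0],
    [-1,0,0,0,0,0,0],
    [-1,0,0,0,0,0,0]
  ]
}}

```text
time_s: 11.53
ee_pos: [455.8, -11.1, 95.8]
ee_rot: [180.0, -0.1, 13.2]
force: [-1.2, -0.9, 10.9]
gripper_width: 0.7
gripper_force: 5.2
```

At the stop again, so I release straight up.

Emit:
{"api": "apply_moves", "payload": {
  "increments": [
    [-1,0,0,0.003,0,0,0],
    [-1,0,0,0.004,0,0,0],
    [-1,0,0,0.01,0,0,0],
    [-1,0,0,0.02,0,0,0],
    [-1,-0.01,0,0.03,0,0,0]
  ]
}}

```text
time_s: 11.95
ee_pos: [444.0, -10.8, 160.2]
ee_rot: [-179.9, 0.4, 13.2]
force: [1.4, 0.3, -0.2]
gripper_width: 0.4
gripper_force: 0.0
```

Emit:
{"api": "apply_moves", "payload": {
  "increments": [
    [-1,-0.03,0,0.03,0,0,0],
    [-1,-0.03,0,0.03,0,0,0],
    [-1,-0.01,0,0.02,0,0,0],
    [-1,0,0,0,0,0,0],
    [-1,0,0,0,0,0,0]
  ]
}}

```text
time_s: 12.37
ee_pos: [376.1, -11.0, 241.1]
ee_rot: [180.0, -0.1, 13.2]
force: [0.6, -0.3, 0.3]
gripper_width: 0.2
gripper_force: 0.0
```

```bash
python3 - <<'E'
from h import *
f=cams.grab_frame('wrist'); g=cams.grab_frame('scene')
c=np.zeros((420,800,3),np.uint8); c[:,:420]=f['color'][:,60:480]; c[:,420:]=cv2.resize(g['color'][60:320,150:385],(380,420)); save({'color':c},'c5.png')
s=status.state(); print(s['time_s'],s['ee_pos'],s['force'])
E
```

```text
12.4667 [376.06377086 -10.97031361 239.49458847] [ 0.16632066 -0.96569982 -0.34426181]
```

View pics/c5.png

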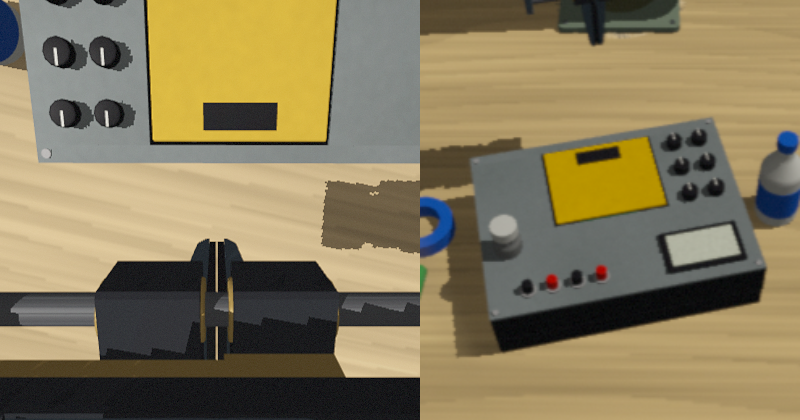

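The cover is shut and level with its patch at (240,116), the arm is clear, and the bystanders are where they were. I hand the job in.

```bash
python3 -c "
from workcell import env
print(env.job_done())"
```

```text
the job is handed in; nothing more can be done
None
```

I handed the job in after about 12.5 s: the cover sprang open, the red plunger is pressed to its stop, and the cover is latched shut and level. The highest force was about 22 N, on the plunger, and the bystanders I could see in the last pictures had not moved.

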